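Cull the short dowel pin, then hold the inspection mirror pulled out

ROBOT

A 6-joint arm with a two-finger parallel gripper is mounted at the origin on the work surface. World frame = base frame: x ahead of the robot, y to its left, z up, the work surface at z = 0. Lengths are in m, angles in degrees, forces in N, time in s.
With the tool pointing down it reaches from about 0.3 to 0.775 m from the base axis. Payload 14.6 kg.
Tool frame: the origin (TCP) lies at the very end of the fingers, on their centre line; the grasp point (between the pads) lies 19 mm behind it; z points along the fingers, x is the direction in which the jaws open and shut, and the axes are right-handed (so a half turn about z gives the same grasp; the last joint's range is limited). The gripper opens to 94 mm and grips with 3 to 60 N. Pads are 16 mm wide; open, the fingers measure 119 mm over their backs; the gripper's body (75 mm by 177 mm) begins 78 mm behind the grasp point.
Start: joints at [71.815, 17.183, 87.147, -0, 75.671, -3.816], TCP at [0.136, 0.533, 0.205] pointing down, gripper open.
Joint ranges: [-173.82, 173.82], [-45.26, 126.66], [13.44, 144.39], [-59.66, 239.66], [0, 175.72], [-146.38, 146.38]. Speed limits (degrees/s): [127.2, 127.2, 147.25, 180, 180, 180].

INTERFACE

Orientations are given as [roll, pitch, yaw] about the fixed x, y, z axes, in that order (R = Rz(yaw) Ry(pitch) Rx(roll)).
In Python, from bench import env gives the robot as it stands. Calls block until the motion is done:
- env.movep(position, orientation): joint-space move of the TCP to a pose.
- env.move_straight(position, orientation=None, vel=0.15, until_force=None): straight line of the TCP; orientation=None keeps the orientation; vel is the mean speed in m/s. With until_force (N) it stops when the force on the tool has changed by that much, and returns True; else False.
- env.move_joints(angles): joint-space move.
- env.command_gripper(opening): finger opening in m; the grip force is fixed at half the most; returns when the fingers have stopped.
- env.pause(seconds).
- env.inverse_kinematics(position, orientation): joint angles nearest the present ones, or None.
- env.observe(): the state.
- env.capture(name): name is "side" or "top" or "wrist"; returns the picture (480x640x3 uint8, red, green, blue); there is no depth.
- env.get_calibration(name): a dict with "K" (3x3 intrinsics, pixels), "pose" (4x4, takes a point from camera to world coordinates). Camera axes: x right, y down, z forward; pixel columns grow to the right and rows downward; lengths in m; the calibration is good to about 2 mm. A picture is of the moment at which its call begins: read the wrist's pose just before it. get_calibration takes no time and is no camera call; for the wrist camera it gives the pose at the moment of the call.
A pose or a line that the arm cannot do raises env.Unreachable and nothing moves.
- env.job_done(): hands the job in, once; it reports no verdict.
Trained networks look in the newest picture that a camera, given by its name, has taken for a name from the list of things; names that differ only in an ending like _2 or _b are one class to them, and where a whole thing is asked for, a point or a joint stands for the part that bears it (a point fixed in the world has none). Each returns a list of dicts, best first, with "conf" (0 to 1); they miss things now and then, are a little off and sometimes report something else, mostly with a low value. They report only what shows in the picture. A call takes as long as a camera call.
- env.cut_out(camera, target): "region" (480x640 bool, what is visible of it) and "box" ([left, top, right, bottom] in pixels, round what is visible of it).
- env.mark_of(camera, target): "position" ([column, row] in pixels: a listed point, or the origin of a listed thing).
The state is a dict: "t": time; "joint_positions": joint angles; "dq": joint speeds; "tau": joint torques, N m; "ee_pos": TCP position; "ee_rot": TCP orientation; "wrist_force": force on the tool from outside, world axes, zero at the start; "torque": the same for the moment, N m; "opening": finger opening in m.
Only numpy, scipy, OpenCV 4.12 (cv2) and the standard library are available. Lean on these libraries where they do the work, as an engineer would, in place of code of your own. Each camera call takes 0.05 s, during which the arm holds its last target.

TASK

Get the pin batch ready for inspection: take the one pin that is too short out of the wooden block and put it in the sheet-metal reject tray, leaving the full-length pins standing. Then push the release button of the telescoping inspection mirror all the way down, pull the mirror out by its upright grip past the first stop to the second stop (fully extended), and finish while still holding the grip there, because springs pull it back. Leave everything else on the bench where it is.

Things in the scene. Friction and masses are not known exactly. Their poses are not given: they have to be found in the camera images.
- short_pin_center (a point): Centre (half-way up) of the short steel dowel pin: 16 mm diameter, 48 mm long, standing upright in a hole of the wooden block 20 mm deep, so 28 mm show above the block (the full-length pins show 50 mm). It may stand in any of the four holes. z axis along the pin.
- pin_1_center (a point): Centre (half-way up) of a full-length steel dowel pin, 16 mm diameter, 70 mm long, standing in a hole of the block. To stay.
- pin_2_center (a point): Another full-length pin, the same as pin_1. To stay.
- pin_3_center (a point): Another full-length pin, the same as pin_1. To stay.
- pin_block: Fixed light-wood block 70 (x) x 235 (y) x 30 (z) mm; origin at the centre of its underside, on the bench. Four holes in a row along its y axis at y = -82.5, -27.5, +27.5, +82.5 mm, 17.5 mm wide and 20 mm deep (floor 10 mm above the bench); pins lift straight up.
- reject_tray: Fixed open grey sheet-metal tray, 130 x 130 mm, 50 mm high, walls and floor 4 to 5 mm; origin at the centre of its underside, z up. Empty at the start.
- mirror_stand: Fixed stand: grey base plate 170 x 75 mm, two clamp blocks (tops 60 mm high) holding a black barrel, 32 mm diameter, axis 50 mm above the bench along the stand's x (x = -75 to +75 mm). Origin under the barrel's middle, at bench height. The telescope pulls out level and straight along the stand's +x; its upright grip starts at x = 125 mm and is at x = 235 mm when fully extended.
- button_top (a point): Centre of the top of the release button: steel, round, 20 mm diameter, on a boss on top of the barrel (stand x = -15 mm). Top 80 mm above the bench when up; pushed straight down 8 mm. Takes about 3 N and stays down once pushed. While it is up the telescope is locked.
- release (a joint): Travel of the release button in m: 0 up (locked), 0.008 fully down. The lock frees from about 0.0055.
- pull_grip (a point): Point on the axis of the upright round black grip at the telescope's outer end, 98 mm above the bench at all times. Grip 22 mm diameter, top 120 mm above the bench; it stands on the level rod (everything beside the grip is below 72 mm), 35 mm or more free to the barrel. Moves with the telescope; axes as the stand's.
- mirror (a point): Centre of the round tilted mirror, 46 mm diameter, on the rod 65 mm beyond the grip along the stand's +x, 50 mm above the bench; no higher than 72 mm.
- outer_tube (a joint): Extension of the telescope's outer tube, m: 0 home, 0.055 its end (the first stop). Light return spring, 2 to 3 N. Comes out first.
- inner_rod (a joint): Extension of the inner rod out of the outer tube, m: 0 home, 0.055 its end (the second stop, hard). Return spring of 8 to 10 N: it moves after the first stop when pulled harder. Let go, both slide home.
- bushing: Bystander: brass bush, 44 mm wide, 30 mm high. Origin at the centre of its underside. Leave alone.
- collet: Bystander: dark steel collet, 40 mm wide, 50 mm high, upright. Origin at the centre of its underside. Leave alone.
- small_drawer: Bystander: pale blue-green drawer box 70 x 60 x 45 mm. Origin at the centre of its underside. Leave alone.
- oiler: Bystander: grey can, 56 mm wide, 120 mm high. Origin at the centre of its underside. Leave alone.
- arbor: Bystander: steel arbor, 36 mm wide, 60 mm high, upright. Origin at the centre of its underside. Leave alone.
- wrench: Bystander: wrench lying on the bench. Origin at the centre of its underside. Leave alone.
- carton: Bystander: cardboard box 90 x 60 x 50 mm. Origin at the centre of its underside. Leave alone.

How it is judged (in metres and radians):
On the way, in this order (a step that is already met when the one before it is completed fails the run):
1. the short pin lies in the reject tray, let go of (x of short_pin_center in the frame of reject_tray between -0.065 and 0.065 m and y of short_pin_center in the frame of reject_tray between -0.065 and 0.065 m and height (world z) of short_pin_center below 0.045 m and contact force between short_pin and the fingers below 0.2 N), for 0.2 s.
2. the release button is pushed down while the telescope is still home (value of joint release above 0.0065 m and value of joint each of outer_tube, inner_rod below 0.01 m), for 0.1 s.
3. the telescope is pulled to its second stop (value of joint each of outer_tube, inner_rod above 0.049 m), for 0.2 s.
At the end, for the whole second after the job is handed in: The fingers hold the telescope (over 2 N on it) with both sections within 6 mm of their stops and the button down (over 6.5 of 8 mm), through the last second; the short pin lies at rest in the reject tray, let go of; each full-length pin is within 12 mm of where it stood (all of step 1 and all of step 3 and distance of each of pin_1_center, pin_2_center, pin_3_center from where it was at the start of the episode below 0.012 m and value of joint release above 0.0065 m and contact force between the fingers and inner_rod above 2 N and contact force between inner_rod and table below 0.1 N and linear speed of short_pin below 0.05 m/s); the arm keeps its last pose, push and grip.
It fails at once if a full-length pin is pulled out or knocked out of the block (distance of any of pin_1_center, pin_2_center, pin_3_center from where it was at the start of the episode above 0.02 m).
It fails at once if another thing on the bench is pushed about or knocked over (distance of any of bushing, collet, small_drawer, oiler, arbor, wrench, carton from where it was at the start of the episode above 0.03 m).
It also fails if it takes over 61 s, if anything falls off the work surface, if the arm or the gripper's body presses on something with over 40 N, if the wrist force passes 120 N, or if a joint passes its speed limit or range.

## Working session

There is one attempt and no reset: what is moved stays moved. The work goes in short steps, each a Python script; the robot and the scene stay as the last script left them, time stands still between calls to the robot, and variables do not carry over. Pictures are saved under pics/ and viewed, and the job is handed in when it is done.

```bash
ls; mkdir -p pics
python3 - <<'E'
from bench import env
import cv2
for n in ("side","top","wrist"):
    im=env.capture(n); cv2.imwrite(f"pics/{n}0.png",im[:,:,::-1])
    c=env.get_calibration(n); print(n,c["K"].round(1).tolist(),c["pose"].round(3).tolist())
s=env.observe();print(s["t"],s["ee_pos"],s["ee_rot"])
E
```

```text
pics
side [[493.0, 0.0, 320.3], [0.0, 493.0, 242.9], [0.0, 0.0, 1.0]] [[0.736, -0.385, 0.557, -0.095], [-0.677, -0.417, 0.606, -0.71], [-0.001, -0.823, -0.568, 0.742], [0.0, 0.0, 0.0, 1.0]]
top [[439.8, 0.0, 315.5], [0.0, 439.8, 242.0], [0.0, 0.0, 1.0]] [[0.008, -0.984, 0.176, 0.318], [-1.0, -0.007, 0.009, -0.029], [-0.008, -0.176, -0.984, 1.247], [0.0, 0.0, 0.0, 1.0]]
wrist [[337.8, 0.0, 316.0], [0.0, 337.8, 241.3], [0.0, 0.0, 1.0]] [[0.249, 0.931, 0.267, 0.059], [0.969, -0.239, -0.07, 0.552], [-0.001, 0.276, -0.961, 0.383], [0.0, 0.0, 0.0, 1.0]]
0.15 [0.13644488 0.53260075 0.20501303] [-1.79997954e+02  5.03705343e-02  7.56290734e+01]
```

View pics/side0.png

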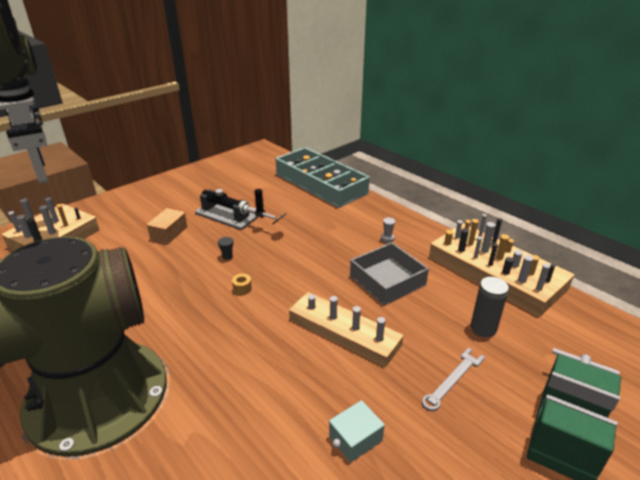

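View pics/top0.png

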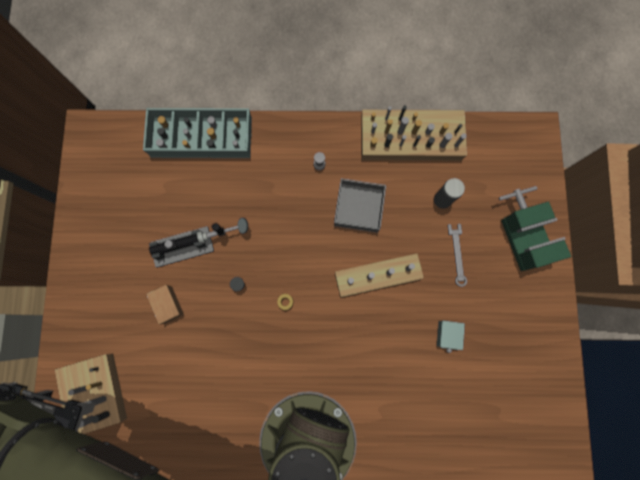

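View pics/wrist0.png

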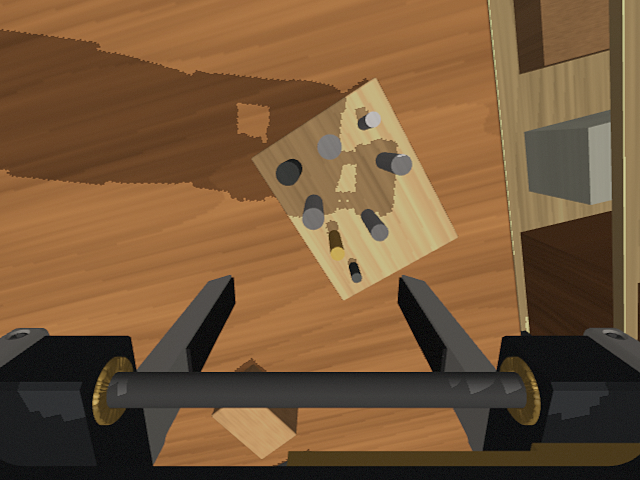

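The side view shows the block's short pin at its left end (about 312,301). In the top view that is the end at about (350,281). The tray is at top (360,206) and the stand at (182,243), with its grip near (218,230) and the mirror at (243,227). Next I measure these.

```bash
cat > h.py <<'E'
from bench import env
import numpy as np, cv2
def ray(cam,px,cal=None):
    c=cal or env.get_calibration(cam); K=c["K"];P=c["pose"]
    d=P[:3,:3]@np.linalg.inv(K)@np.array([px[0],px[1],1.]); return P[:3,3],d
def atz(cam,px,z,cal=None):
    o,d=ray(cam,px,cal); return o+d*(z-o[2])/d[2]
def tri(rs):
    A=np.zeros((3,3));b=np.zeros(3)
    for o,d in rs:
        d=d/np.linalg.norm(d);M=np.eye(3)-np.outer(d,d);A+=M;b+=M@o
    return np.linalg.solve(A,b)
E
python3 - <<'E'
from h import *
env.capture("top");env.capture("side")
Z=dict(short_pin_center=.034,pin_1_center=.045,pin_block=0,reject_tray=0,mirror_stand=0,button_top=.08,pull_grip=.098,mirror=.05,collet=0,bushing=0,carton=0,arbor=0)
for n,z in Z.items():
    for c in("top","side"):
        for m in env.mark_of(c,n)[:4]:
            print(n,c,round(m["conf"],2),np.round(m["position"],1),atz(c,m["position"],z).round(4))
print(env.observe()["t"])
E
```

```text
short_pin_center top 0.38 [351.2 278.9] [ 0.4317 -0.1164  0.034 ]
short_pin_center side 0.55 [309.6 306.9] [ 0.4197 -0.1155  0.034 ]
pin_1_center top 0.42 [371.4 273.2] [ 0.4467 -0.171   0.045 ]
pin_1_center side 0.72 [333.  307.8] [ 0.4458 -0.16    0.045 ]
pin_block top 0.89 [376.5 272. ] [ 0.4551 -0.1909  0.    ]
pin_block side 0.71 [343.6 329.1] [ 0.4511 -0.1877  0.    ]
pin_block side 0.5 [226.6 257. ] [0.414  0.1972 0.    ]
reject_tray top 0.78 [360.5 207.6] [ 0.6434 -0.1472  0.    ]
reject_tray top 0.38 [352.  279.9] [ 0.432  -0.1211  0.    ]
reject_tray side 0.7 [386.8 279.7] [ 0.6442 -0.1399  0.    ]
reject_tray side 0.62 [450.6 381.5] [ 0.5015 -0.4226  0.    ]
mirror_stand top 0.92 [183.5 247.1] [0.5229 0.3636 0.    ]
mirror_stand top 0.56 [284.4 304.7] [0.3608 0.0692 0.    ]
mirror_stand side 0.57 [222.1 214.7] [0.5207 0.3802 0.    ]
button_top top 0.52 [164.  241.6] [0.5244 0.3922 0.08  ]
button_top side 0.54 [218.8 191. ] [0.5182 0.3766 0.08  ]
button_top side 0.27 [388.2 281.5] [ 0.562  -0.2074  0.08  ]
pull_grip top 0.54 [214.2 228.1] [0.5588 0.2536 0.098 ]
pull_grip side 0.54 [257.8 194.7] [0.567  0.2585 0.098 ]
mirror top 0.87 [243.8 225. ] [0.5783 0.1832 0.05  ]
mirror side 0.15 [257.5 194.5] [0.6164 0.3322 0.05  ]
collet top 0.74 [284.1 302.9] [0.3658 0.0701 0.    ]
collet top 0.72 [242.6 284.2] [0.4174 0.189  0.    ]
collet side 0.51 [227.8 258.2] [0.4134 0.1908 0.    ]
bushing top 0.45 [287.5 302.5] [0.367  0.0606 0.    ]
bushing side 0.67 [241.8 287.6] [0.3721 0.0709 0.    ]
carton top 0.76 [165.3 304.8] [0.3578 0.4049 0.    ]
carton side 0.82 [172.6 233.8] [0.3659 0.387  0.    ]
carton side 0.57 [225.1 218.6] [0.5151 0.3563 0.    ]
arbor top 0.48 [318.1 162. ] [ 0.7825 -0.0224  0.    ]
arbor side 0.86 [387.  238.4] [ 0.7783 -0.0238  0.    ]
1.45
```

Run:
```python
from h import *
env.movep([0.445,-0.16,0.26],[180,0,17])
c=env.get_calibration("wrist"); im=env.capture("wrist"); cv2.imwrite("pics/w1.png",im[:,:,::-1])
np.savez("w1.npz",**c)
for n,z in dict(short_pin_center=.034,pin_1_center=.045,pin_block=0,reject_tray=0).items():
    for m in env.mark_of("wrist",n)[:4]: print(n,round(m["conf"],2),np.round(m["position"],1),atz("wrist",m["position"],z,c).round(4))
s=env.observe();print(s["t"],s["joint_positions"],c["pose"][:3,3])
```

```text
short_pin_center 0.59 [311.  173.2] [ 0.4259 -0.1165  0.034 ]
pin_1_center 0.75 [308.2 217.9] [ 0.4377 -0.1665  0.045 ]
pin_block 0.73 [304.6 231.9] [ 0.4403 -0.1957  0.    ]
reject_tray 0.68 [462.7 239.6] [ 0.6468 -0.1437  0.    ]
reject_tray 0.26 [308.6 214.3] [ 0.4385 -0.1712  0.    ]
4.3833 [-2.41845324e+01  4.95293713e+00  9.44174638e+01  1.23889638e-03
  8.06357273e+01 -4.12126892e+01] [ 0.42221477 -0.08339373  0.43771146]
```

View pics/w1.png

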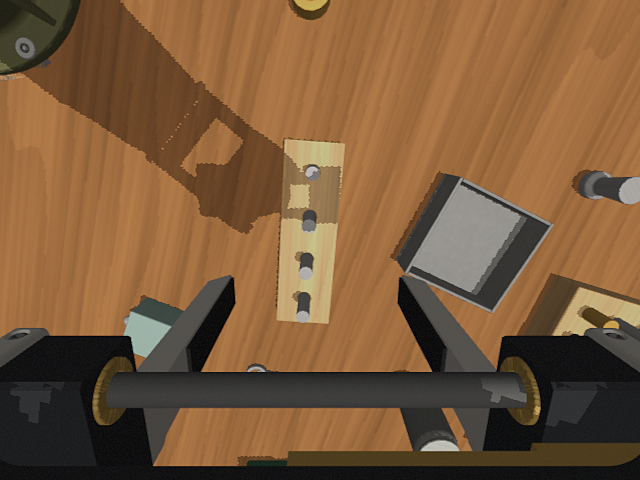

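The wrist view shows the block upright in the picture, with the short pin at (312,172), the full pins at (308,220), (305,266) and (303,312), and the tray at about (475,245). I'll compute positions from the block's top corners.

Run:
```python
from h import *
c=dict(np.load("w1.npz"))
q=[atz("wrist",p,.03,c) for p in [(284.5,139.5),(345,144),(328.5,324),(277,320)]]
q=np.array(q)[:,:2];print(q.round(4),[np.linalg.norm(q[i]-q[i-1]).round(4) for i in range(4)])
y=(q[0]+q[1]-q[2]-q[3]);y/=np.linalg.norm(y);ctr=q.mean(0)
print("ctr",ctr,"yaw",np.degrees(np.arctan2(-y[0],y[1])),"hole4",ctr+.0825*y)
for p,z in[((313,172),.058),((309,225),.08),((306,272),.08),((303,317),.08)]:print(atz("wrist",p,z,c).round(4))
im=cv2.imread("pics/w1.png")[130:330,270:350];cv2.imwrite("pics/w1z.png",cv2.resize(im,None,fx=3,fy=3))
```

```text
[[ 0.3856 -0.0891]
 [ 0.454  -0.0734]
 [ 0.5064 -0.3017]
 [ 0.4383 -0.3163]] [np.float64(0.2332), np.float64(0.0702), np.float64(0.2343), np.float64(0.0697)]
ctr [ 0.44604696 -0.19513028] yaw 12.988964824859101 hole4 [ 0.42750398 -0.11474118]
[ 0.4274 -0.1126  0.058 ]
[ 0.4394 -0.1664  0.08  ]
[ 0.4518 -0.2196  0.08  ]
[ 0.4645 -0.275   0.08  ]
```

View pics/w1z.png

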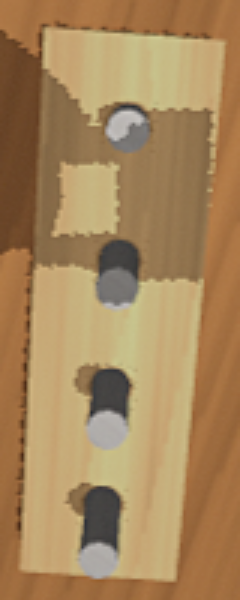

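Run:
```python
from h import *
c=dict(np.load("w1.npz"))
q=np.array([atz("wrist",p,.05,c)[:2] for p in [(444,172),(552,226),(492,311),(404,274)]])
print(q.round(3),q.mean(0))
P=[.4275,-.114];R=[180,0,13]
env.command_gripper(.05)
env.movep([*P,.12],R)
print("touch",env.move_straight([*P,.034],vel=.08,until_force=8))
s=env.observe();print(s["ee_pos"],s["wrist_force"])
env.command_gripper(.0)
s=env.observe();print(s["opening"],s["wrist_force"],s["t"])
```

```text
[[ 0.569 -0.07 ]
 [ 0.715 -0.091]
 [ 0.695 -0.213]
 [ 0.57  -0.198]] [ 0.63722098 -0.14288835]
touch False
[ 0.42777837 -0.11408589  0.03442354] [ 1.13272974 -0.47362069 -0.17529762]
0.015127170521609303 [-0.92962308 -0.49232501  0.8867702 ] 7.7083
```

Run:
```python
from h import *
R=[180,0,13];P=[.4275,-.114]
env.move_straight([*P,.13],vel=.1)
print(env.observe()["opening"])
env.move_straight([.642,-.143,.13],vel=.2)
print("f",env.move_straight([.642,-.143,.033],vel=.1,until_force=8))
s=env.observe();print(s["ee_pos"],s["opening"],s["t"])
env.command_gripper(.045)
env.move_straight([.642,-.143,.2],vel=.15)
c=env.get_calibration("wrist"); im=env.capture("wrist"); cv2.imwrite("pics/w2.png",im[:,:,::-1])
im=env.capture("side"); cv2.imwrite("pics/s2.png",im[:,:,::-1])
print(env.observe()["t"])
```

```text
0.014984877398579432
f False
[ 0.64241642 -0.14313471  0.03380998] 0.015085407775059465 11.1667
13.1833
```

View pics/w2.png

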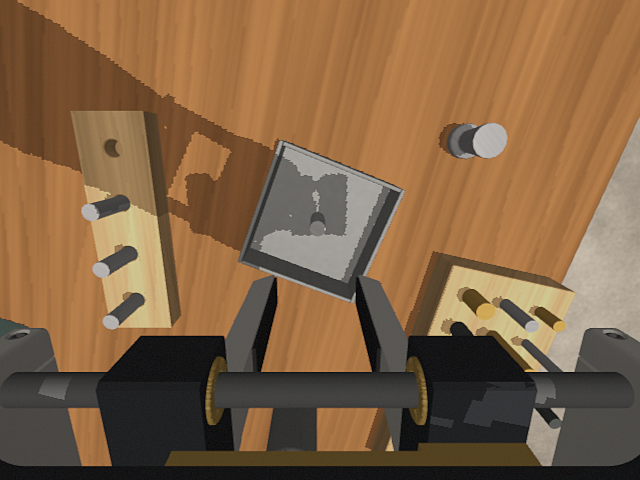

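View pics/s2.png

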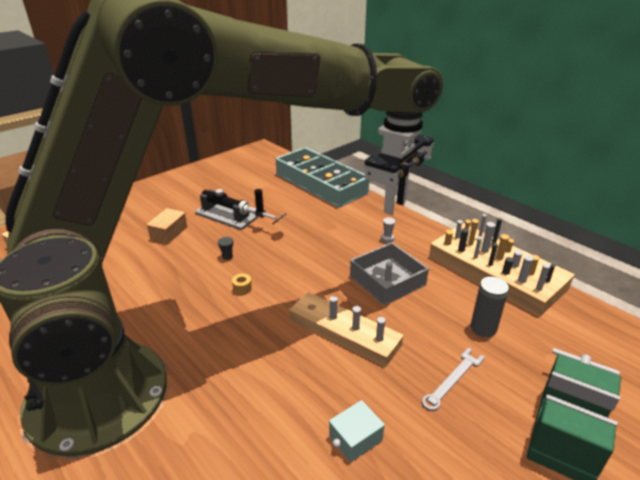

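The wrist view shows the short pin standing in the tray at (317,222). The first hole is empty at (112,148), and the three full pins are still standing. Next is the stand.

Run:
```python
from h import *
env.movep([.53,.31,.27],[180,0,107])
env.command_gripper(0)
c=env.get_calibration("wrist"); im=env.capture("wrist"); cv2.imwrite("pics/w3.png",im[:,:,::-1]);np.savez("w3.npz",**c)
for n,z in dict(button_top=.08,pull_grip=.098,mirror=.05,mirror_stand=0).items():
    for m in env.mark_of("wrist",n)[:2]: print(n,round(m["conf"],2),np.round(m["position"],1),atz("wrist",m["position"],z,c).round(4))
print(env.observe()["t"],env.observe()["joint_positions"])
```

```text
button_top 0.77 [381.  227.2] [0.5175 0.381  0.08  ]
button_top 0.43 [357.9 215.3] [0.5122 0.3519 0.08  ]
pull_grip 0.8 [250.2 232.7] [0.5609 0.2446 0.098 ]
mirror 0.71 [206.6 223.5] [0.5798 0.1859 0.05  ]
mirror_stand 0.82 [357.7 213.7] [0.523  0.3654 0.    ]
mirror_stand 0.54 [254.3  90.7] [0.4152 0.1949 0.    ]
15.9667 [ 2.69068574e+01  2.34741086e+01  7.02218640e+01  1.06348363e-03
  8.63045016e+01 -8.00952563e+01]
```

View pics/w3.png

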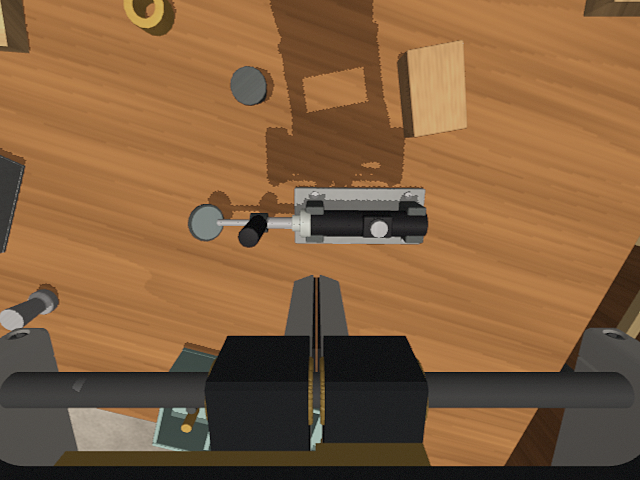

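Run:
```python
from h import *
c=dict(np.load("w3.npz"))
im=cv2.imread("pics/w3.png")[180:260,180:440];cv2.imwrite("pics/w3z.png",cv2.resize(im,None,fx=3,fy=3,interpolation=cv2.INTER_CUBIC))
m=env.cut_out("wrist","mirror_stand")[0];print(m["conf"],m["box"])
b=atz("wrist",(379,229.5),.08,c);g=atz("wrist",(249,239),.12,c);mi=atz("wrist",(206.5,223),.05,c)
print(b,g,mi)
for u,v,L in((b,g,.14),(b,mi,.205),(g,mi,.065)):
    d=(v-u)[:2];print(np.linalg.norm(d),L,np.degrees(np.arctan2(d[1],d[0])))
```

```text
0.76 [190.4, 185.6, 429.6, 250.6]
[0.52064955 0.37978293 0.08      ] [0.56085033 0.24760194 0.12      ] [0.57924281 0.18567925 0.05      ]
0.13815903192064335 0.14 -73.08368250074389
0.2027545480426488 0.205 -73.20273240077026
0.0645964522322975 0.065 -73.45735723965731
```

View pics/w3z.png

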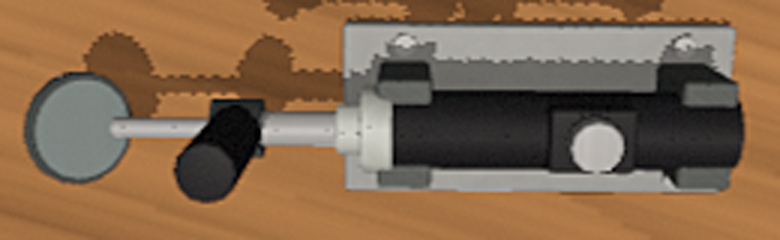

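Spacings and heading match the stated geometry: stand yaw about -73.2°, with the button at (0.5206, 0.3798). Now I push the button.

Run:
```python
from h import *
R=[180,0,106.8];B=[.5206,.3798]
env.movep([*B,.13],R)
env.move_straight([*B,.083],vel=.1)
print(env.move_straight([*B,.0695],vel=.02,until_force=14))
s=env.observe();print(s["ee_pos"],s["wrist_force"])
env.pause(.3)
s=env.observe();print(s["ee_pos"],s["wrist_force"],s["t"])
env.move_straight([*B,.16],vel=.15)
c=env.get_calibration("wrist"); im=env.capture("wrist"); cv2.imwrite("pics/w4.png",im[:,:,::-1])
```

```text
True
[0.52098036 0.38005979 0.0722799 ] [-1.08412585 -1.30772348  7.22733593]
[0.52098913 0.38005621 0.07227387] [-1.70474813 -1.27767662  7.50849959] 18.1833
```

View pics/w4.png

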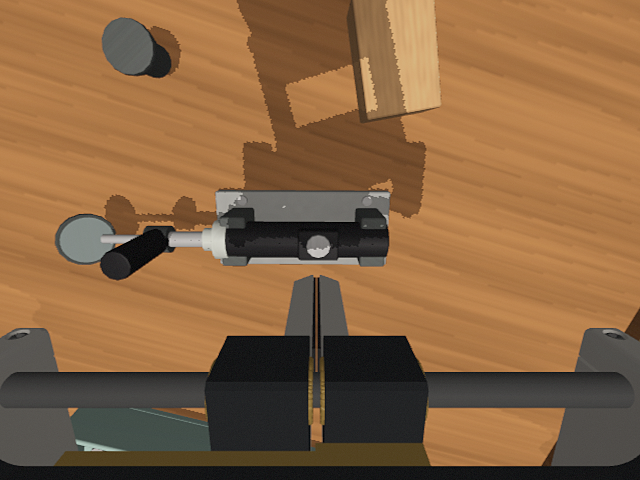

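The button stopped hard at z = 0.0723, about 7.7 mm down. Now I grasp the grip.

Run:
```python
from h import *
R=[180,0,106.8];G=[.5608,.247]
env.command_gripper(.046)
env.move_straight([*G,.16],vel=.2)
print(env.move_straight([*G,.079],vel=.08,until_force=8))
env.command_gripper(0)
s=env.observe();print(s["ee_pos"],s["opening"],s["wrist_force"],s["t"])
```

```text
False
[0.56085224 0.24704969 0.07914344] 0.021386315443654862 [ 0.03569073 -0.87662978  1.06236191] 22.3333
```

Run:
```python
from h import *
a=np.radians(-73.2);d=np.array([np.cos(a),np.sin(a),0])
s=env.observe();G=s["ee_pos"].copy();np.save("G.npy",G);f0=s["wrist_force"]
for L in(.03,.06,.09,.105):
    env.move_straight(G+L*d,vel=.06)
    s=env.observe();print(L,((s["ee_pos"]-G)@d).round(4),((s["wrist_force"]-f0)@d).round(2),(s["wrist_force"]-f0).round(2),round(s["opening"],4))
print(env.move_straight(G+.114*d,vel=.015,until_force=8))
s=env.observe();print(((s["ee_pos"]-G)@d).round(4),((s["wrist_force"]-f0)@d).round(2),s["wrist_force"].round(2),s["opening"],s["t"])
im=env.capture("side"); cv2.imwrite("pics/s5.png",im[:,:,::-1])
im=env.capture("wrist"); cv2.imwrite("pics/w5.png",im[:,:,::-1])
```

```text
0.03 0.0302 -2.7 [-1.32  2.42 -1.13] 0.0216
0.06 0.0604 -7.84 [-2.61  7.4  -2.63] 0.0214
0.09 0.0902 -9.1 [-1.88  8.93 -2.37] 0.0211
0.105 0.1052 -9.46 [-2.47  9.14 -2.43] 0.0215
True
0.1096 -9.33 [-1.7   8.34  0.6 ] 0.021447624449032605 25.1417
```

View pics/s5.png

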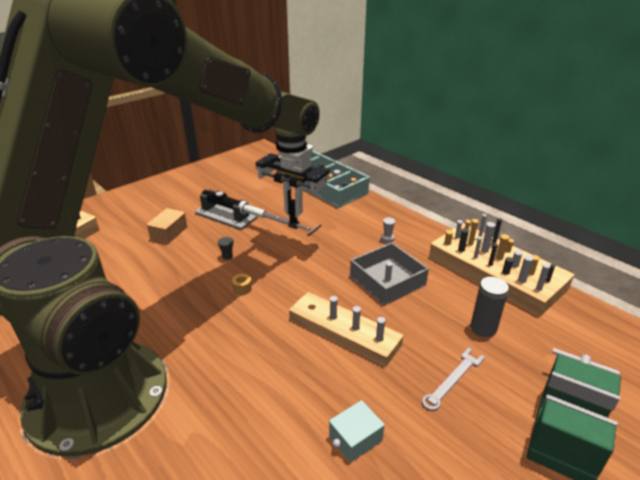

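View pics/w5.png

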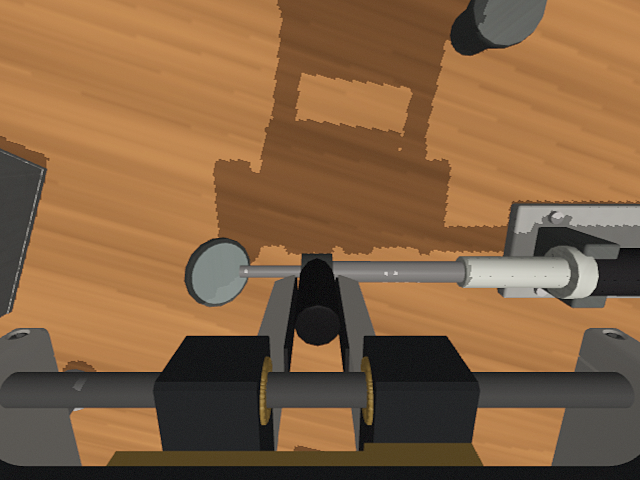

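The side view shows the telescope extended with the grip held at about (293,210). The short pin is in the tray at (388,272), the three full pins stand and the bystanders are in place. In the wrist view the grip is between the pads at (318,300). The tube and rod are both out. I'll check that it holds, then hand in.

Run:
```python
from h import *
G=np.load("G.npy");a=np.radians(-73.2);d=np.array([np.cos(a),np.sin(a),0])
env.pause(.5);s=env.observe();print(((s["ee_pos"]-G)@d).round(4),s["wrist_force"].round(2),s["opening"],s["t"])
env.job_done()
```

```text
0.1092 [-1.83  9.17  1.43] 0.021618238552141303 25.7417
the job is handed in; nothing more can be done
```

The job is handed in at 25.7 s of the 61 s allowed. The hand-in gave no verdict, so everything below is from my own checks.

- **Short pin:** I lifted it out of the block's end hole and let it go in the middle of the reject tray. The last side and wrist pictures show it standing upright there; it is not lying on its side. The rule only limits its height, and a standing pin's centre should be at about 29 mm (limit 45 mm).
- **Full-length pins and other bench items:** The three full-length pins still stand in the block, and the other items look unmoved in the last side picture. I did not measure their positions again.
- **Release button:** I pushed it until it stopped hard at z = 0.0723, about 7.7 mm of its 8 mm travel. I had no direct reading of the button afterwards, but the telescope came free, so the lock did release.
- **Telescope:** I pulled it out until it met the second stop at about 110 mm. The pull was about 2.7 N before the first stop and 8 to 9.5 N after it. At hand-in, after a 0.5 s pause, it was steady at 109.2 mm, with both sections near their stops and the grip held against about 9 N of spring pull.

No check failed.

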